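# Clamp the glass column in its cradle

### The job

The glass column lies in its two bench clamps; one clamp is done up already. Do up the open one the same way: swing its hinged half over until it sits down on the glass, swing the bolt up into the slot of its lug, and turn the knob clockwise until it is just finger-tight, so that the half is nipped. It is glass, so go by feel: do not press hard on it or over-tighten. Leave the beaker, bottle and spanner where they are.

Things in the scene. Friction and masses are not known exactly. Their poses are not given: they have to be found in the camera images.
- rig: Cradle: aluminium plate 210 x 320 x 10 mm fixed on the bench, with two steel pipe clamps 160 mm apart. Origin on the bench under the middle of the open clamp; z up, y along the column towards the closed clamp, x from hinge side to bolt side. The open clamp's fixed lower half stays below z = 82 mm and within x = -43 to 50 mm.
- column: Glass tube, 40 mm outside diameter, lying along the rig's y from -100 to 260 mm, with steel end caps (48 mm). Fixed. Origin on its axis in the middle of the open clamp, 75 mm above the bench. Its axes are the rig's.
- hinge (a point): Point on the open clamp's hinge pin (fixed on the rig), 36 mm to the rig's -x side of the column axis and at its height. The pin runs along the rig's y. It is stiff: the half stays where it is left; about 2 N at the lug moves it.
- cover: Hinged upper half, steel, rubber-lined, 30 mm wide, 300 g. Origin on the hinge pin. Closed (0 rad), its axes equal the rig's: x towards the lug, z up, and the crown is 27 mm above the column axis. Found open: turned back about the rig's -y by 1.3 to 1.7 rad (stop at 1.8). At 0 the liner meets the glass and it is felt to stop; about 5 N down on the lug is plenty.
- lug (a point): On the hinged half: middle of its slot at the lug's top (outer) face, 81 mm from the pin along the half's x and 9 mm along its z. The lug is 31 mm wide along y, 8 mm thick, and reaches from 61 to 86 mm from the pin. Slot 11 mm wide, 12 mm deep, open at the outer end.
- swing_bolt: Swing bolt, 8 mm shaft. Origin at its pivot, at the rig's x = 45, y = 0, z = 61 mm; z along the bolt to the knob. Found leaning out to the rig's +x by 0.75 to 1.02 rad (stop at 1.15); 0 is upright in the slot (firm stop at -0.03). Stiff: stays where left, about 2 N on the knob moves it. Push the knob round its arc: a finger driven straight in drags on it and jams.
- knob_mid (a point): Centre of the round, black, lobed knob head, on the bolt's axis 56.5 mm from the pivot. Head 34 mm across, 22 mm tall. Below it a 30 mm washer on an 18 mm sleeve: turning the head clockwise (seen from above) drives the washer down by a cam, 3.8 mm per rad (24 mm a turn). It starts 0.7 to 3 mm clear of the closed lug; how far is not reported. The head keeps its height.
- washer_seat (a point): Point on the bolt's axis 23 mm from the pivot: where the washer meets the closed lug. Before it bears, the head turns with a steady 0.12 Nm of drag and stays where it is left. From first touch the resistance climbs: about 0.055 Nm and 15 N of clamping for each 0.1 rad. Finger-tight is about 15 N (0.15 rad past touch); under 6 N is loose, over about 45 N endangers the glass.
- beaker: Glass beaker, 72 mm wide, 95 mm tall, standing loose. Bystander. Origin under its centre.
- wash_bottle: White bottle, 60 mm wide, 150 mm tall, standing loose. Bystander. Origin under its centre.
- spanner: Steel spanner, 150 mm long, lying loose on the bench. Bystander.

How it is judged (in metres and radians):
On the way, in this order (a step that is already met when the one before it is completed fails the run):
1. the hinged half is down over the glass (within 0.04 rad of closed) (angle between the z axis of cover and the z axis of rig, either way round below 0.04 rad), for 0.2 s.
2. the bolt stands upright in the slot (within 0.06 rad) with the half still down (angle between the z axis of cover and the z axis of rig, either way round below 0.04 rad and angle between the z axis of swing_bolt and the z axis of rig, either way round below 0.06 rad), for 0.2 s.
3. the knob's washer bears on the lug with more than 6 N (all of step 2 and contact force between swing_bolt and cover above 6 N), for 0.2 s.
At the end, for the whole second after the job is handed in: The hinged half is down over the glass (within 0.04 rad of closed), the bolt stands upright in the slot (within 0.06 rad) and its knob's washer bears on the lug with more than 6 N; both are at rest and nothing is held (all of step 3 and angular speed of each of cover, swing_bolt below 0.1 rad/s); the robot touches nothing.
It fails at once if the glass is loaded with more than 80 N by the hinged half (pressed or struck hard, or the knob over-tightened) (contact force between cover and column above 80 N).
It fails at once if the robot pushes on the glass column with more than 15 N (contact force between any of the fingers, the arm and column above 15 N).
It fails at once if the beaker is shifted by more than 30 mm (distance of beaker from where it was at the start of the episode above 0.03 m).
It fails at once if the wash bottle is shifted by more than 30 mm (distance of wash_bottle from where it was at the start of the episode above 0.03 m).
It fails at once if the spanner is shifted by more than 30 mm (distance of spanner from where it was at the start of the episode above 0.03 m).
It also fails if it takes over 58 s, if anything falls off the work surface, if the arm or the gripper's body presses on something with over 40 N, if the wrist force passes 120 N, or if a joint passes its speed limit or range.

### The arm

A 6-joint arm with a two-finger parallel gripper is mounted at the origin on the work surface. World frame = base frame: x ahead of the robot, y to its left, z up, the work surface at z = 0. Lengths are in m, angles in degrees, forces in N, time in s.
With the tool pointing down it reaches from about 0.4 to 0.825 m from the base axis. Payload 7 kg.
Tool frame: the origin (TCP) lies midway between the tips of the shut fingers; the grasp point (between the pads) lies 19 mm behind it (grip_depth is the distance from the TCP to the grasp point, in m); z points along the fingers, y is the direction in which the jaws open and shut (so a half turn about z gives the same grasp; the last joint's range is limited). The gripper opens to 88 mm and grips with 3 to 60 N. Pads are 19 mm wide; open, the fingers measure 130 mm over their backs; the gripper's body (78 mm by 193 mm) begins 47 mm behind the grasp point.
Start: joints at [86.694, 20.546, 0.682, 0, -70.136, -16.507], TCP at [0.229, 0.635, 0.227] pointing down, gripper open.
Joint ranges: [-176.03, 176.03], [-82.01, 121.73], [-58.28, 71.71], [-173.87, 95.51], [-174.79, -0.11], [-173.66, 173.66]. Speed limits (degrees/s): [136.94, 136.94, 172.46, 180, 180, 180].

### API

Orientations are given as [roll, pitch, yaw] about the fixed x, y, z axes, in that order (R = Rz(yaw) Ry(pitch) Rx(roll)).
In Python, from plant import * gives the robot as it stands.
- The arm moves only by the shell command python3 -m inch 'ROWS'. ROWS is JSON, a list of rows, each an object of numbers: "ax", "ay", "az": the turn, a rotation vector about the tool's x, y, z in degrees; "dx", "dy", "dz": the shift along the tool's x, y, z in mm; "fingers": the finger opening in mm, from 0 to 87.6. In form: [{"ax": .., "ay": .., "az": .., "dx": .., "dy": .., "dz": .., "fingers": ..}, ...]. A call has 1 to 8 rows; each row is the pose to reach, as a shift and turn from the pose commanded when the call began, along the tool's axes at that moment; what a row does not reach only later rows make up. A row lasts 1/8 s, in which the tool goes at most 62.5 mm and 10.7 degrees, less where a joint would pass 70% of its speed; a pose out of reach is approached as far as the arm can. A call with a gripper value outside its range is refused whole. The fingers move at their own pace and stop on an object; the grip force is fixed at half the most. Time passes only in rows, so rows that repeat a pose let the fingers close. It gives the time, the measured TCP pose, the force and the opening at its end, in the units of the state.
- get_obs(): the state, without advancing time (a new reading comes with each control period).
- snapshot(name): name is "side" or "top" or "wrist"; returns a dict with "image" (400x640x3 uint8, red, green, blue), "fx", "fy", "cx", "cy" (pixels), "k1" (the pictures are not rectified: a ray, as slopes to the right and down, at radius r is drawn at 1 + k1 r^2 times it, then the intrinsics apply), "rvec" (rotation vector, rad) and "tvec" (3), from world to camera coordinates, as OpenCV has them. Camera axes: x right, y down, z forward; pixel columns grow to the right and rows downward; lengths in m; the calibration is good to about 2 mm. A picture is of the moment at which its call begins. There is no depth.
- close_job(): hands the job in, once; it reports no verdict.
Trained networks look in the newest picture that a camera, given by its name, has taken for a name from the list of things; names that differ only in an ending like _2 or _b are one class to them, and where a whole thing is asked for, a point or a joint stands for the part that bears it (a point fixed in the world has none). Each returns a list of dicts, best first, with "score" (0 to 1); they miss things now and then, are a little off and sometimes report something else, mostly with a low value. They report only what shows in the picture. A call takes as long as a camera call.
- search_frame(target, camera): "bbox" ([centre column, centre row, width, height] in pixels, round what is visible of it).
- trace(target, camera): "mask" (400x640 bool, what is visible of it) and "bbox" ([centre column, centre row, width, height] in pixels, round what is visible of it).
- landmark_of(target, camera): "position" ([column, row] in pixels: a listed point, or the origin of a listed thing).
The state is a dict: "clock": time; "joint_pos": joint angles; "qvel": joint speeds; "tau": joint torques, N m; "tool_pos": TCP position; "orientation": TCP orientation; "force": force on the tool from outside, world axes, zero at the start; "moment": the same for the moment, N m; "opening": finger opening in m.
Only numpy, scipy, OpenCV 4.12 (cv2) and the standard library are available. Lean on these libraries where they do the work, as an engineer would, in place of code of your own. Each camera call takes 0.05 s, during which the arm holds its last target.

## Working session

There is one attempt and no reset: what is moved stays moved. The work goes in short steps, Python scripts to look and compute and a shell command to move; the robot and the scene stay as the last step left them, time stands still between calls to the robot, and variables do not carry over. Pictures are saved under pics/ and viewed, and the job is handed in when it is done.

```bash
ls; mkdir -p pics
python3 - <<'E'
from plant import *
import cv2
o=get_obs();print(o)
for n in ("side","top","wrist"):
    s=snapshot(n);cv2.imwrite(f"pics/{n}0.png",s["image"][:,:,::-1]);print(n,s["fx"],s["fy"],s["cx"],s["cy"],s["k1"],s["rvec"],s["tvec"])
    for t in ("hinge","lug","knob_mid","washer_seat","rig","column","cover","swing_bolt","beaker","wash_bottle","spanner"):
        try:print(t,[(np.round(d["position"],1).tolist() if 0 else [round(float(v),1) for v in d["position"]],round(float(d["score"]),2)) for d in landmark_of(t,n)][:3])
        except Exception as e:print(t,e)
E
```

```text
pics
{'clock': 0.0, 'joint_pos': array([ 8.66928813e+01,  2.05913912e+01,  6.33135485e-01, -1.94620981e-02,
       -7.01355392e+01, -1.65081369e+01]), 'qvel': array([ 0.01986138, -0.04375676, -0.03528741,  0.02184447,  0.01222964,
        0.11847914]), 'tau': array([ 3.70825786e-03, -5.82717776e+01,  2.93049842e+01,  6.99722797e+00,
        6.87510154e-03, -1.50496826e-04]), 'tool_pos': array([0.22866683, 0.63456455, 0.2256204 ]), 'orientation': array([ 1.79904872e+02, -9.11308643e-03, -1.98218762e+01]), 'force': array([-0.12419994,  0.22728412, -0.1941407 ]), 'moment': array([-0.03535996, -0.02364287,  0.04911454]), 'opening': 0.08753925402099431}
side 394.39102170288817 394.39102170288817 321.00716394378026 193.6213996111086 -0.04323279807356205 [ 2.28124763 -0.30634918  0.1435342 ] [-0.48883783  0.22244285  0.94370315]
hinge [([311.9, 227.8], 0.75)]
lug [([306.5, 206.8], 0.57)]
knob_mid [([353.1, 204.4], 0.68)]
washer_seat [([350.5, 205.1], 0.74), ([340.0, 216.1], 0.66)]
rig [([323.5, 247.1], 0.61)]
column [([320.9, 223.0], 0.61)]
cover [([309.8, 229.5], 0.52)]
swing_bolt [([335.2
[... 410 characters left out ...]
9], 0.56), ([349.2, 190.2], 0.32)]
knob_mid [([344.6, 182.0], 0.7)]
washer_seat [([347.4, 192.4], 0.77)]
rig [([351.1, 216.3], 0.71)]
column [([353.8, 212.8], 0.91)]
cover [([356.7, 225.1], 0.58), ([423.8, 182.9], 0.3)]
swing_bolt [([350.6, 199.7], 0.71), ([340.7, 179.9], 0.32)]
beaker [([242.4, 295.9], 0.56)]
wash_bottle [([426.4, 183.8], 0.65)]
spanner [([278.0, 161.5], 0.74)]
wrist 318.23727119077375 318.23727119077375 319.69017828334785 202.78598184234073 -0.05280334756851421 [-1.70382972  2.42356296  0.34000031] [ 0.67569764 -0.03336536  0.39068383]
hinge []
lug []
knob_mid []
washer_seat []
rig []
column []
cover []
swing_bolt []
beaker [([564.4, 37.9], 0.64)]
wash_bottle []
spanner []
```

View pics/side0.png

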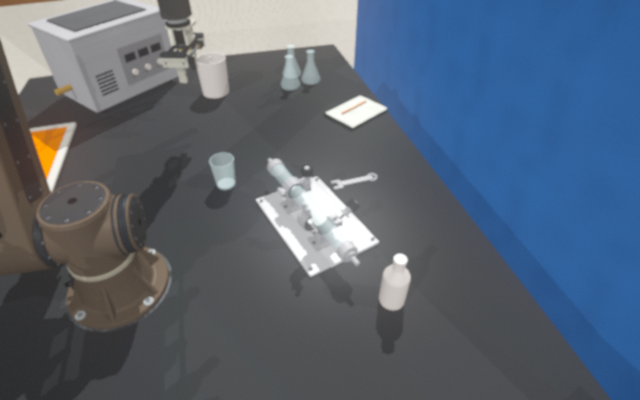

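View pics/top0.png

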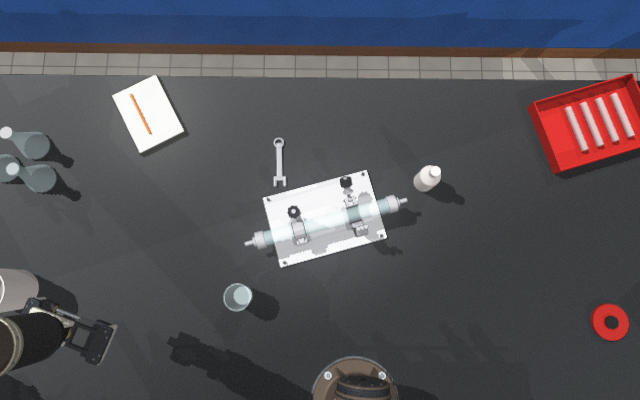

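The top picture shows the rig in the middle, with the open clamp at the right: knob near (345,182), cover near (358,226). Spanner is at (279,160), bottle at (427,178), beaker at (238,297). I'll fit the rig pose to these.

```bash
cat > h.py <<'E'
from plant import *
import cv2, numpy as np
from scipy.spatial.transform import Rotation as R
from scipy.optimize import least_squares
def proj(s,P):
    P=np.atleast_2d(P); c=R.from_rotvec(np.ravel(s["rvec"])).apply(P)+np.ravel(s["tvec"])
    u=c[:,:2]/c[:,2:]; u=u*(1+s["k1"]*(u**2).sum(1,keepdims=True))
    return u*[s["fx"],s["fy"]]+[s["cx"],s["cy"]]
def backz(s,px,z):
    f=lambda p: proj(s,[p[0],p[1],z])[0]-px
    return least_squares(f,[0.6,0]).x
def local(c,b):
    ca,sa=np.cos(c),np.sin(c)
    # cover open: rotation about -y by c: x->(cos,0,sin), z->(-sin,0,cos)
    H=np.array([-.036,0,.075]); X=np.array([ca,0,sa]);Z=np.array([-sa,0,ca])
    B=np.array([.045,0,.061]); b3=np.array([np.sin(b),0,np.cos(b)])
    return dict(hinge=H,lug=H+.081*X+.009*Z,cover=H,knob_mid=B+.0565*b3,washer_seat=B+.023*b3,swing_bolt=B,rig=np.zeros(3),column=np.array([0,0,.075]))
def world(p,L): 
    return R.from_euler('z',p[2]).apply(L)+[p[0],p[1],0]
E
cat > fit.py <<'E'
from h import *
import sys
def run(cams,names=("hinge","lug","knob_mid","washer_seat","rig","column","swing_bolt","cover"),w={},p0=None):
    S={};O=[]
    for n in cams:
        s=snapshot(n);S[n]=s
        for t in names:
            for d in landmark_of(t,n)[:1]:
                if d["score"]>.4:O.append((n,t,np.array(d["position"],float)))
    def res(p):
        L=local(p[3],p[4]); r=[]
        for n,t,px in O: r.append((proj(S[n],world(p,L[t]))[0]-px)*w.get(n,1))
        r=np.ravel(r); return np.r_[r,(p[3]-1.5)*1,(p[4]-.88)*1] 
    c=backz(S["top"],[351,216],0) if "top" in S else p0[:2]
    q=p0 if p0 is not None else [c[0],c[1],-1.4-0+0,1.5,.88]
    best=None
    for y in ([q[2]] if p0 is not None else np.arange(-3,3.1,.5)):
        f=least_squares(res,[q[0],q[1],y,q[3],q[4]],loss='soft_l1',f_scale=1.5)
        if best is None or f.cost<best.cost: best=f
    p=best.x; L=local(p[3],p[4])
    print("cost",best.cost,"p",np.round(p,4))
    for n,t,px in O: print(n,t,np.round(px-proj(S[n],world(p,L[t]))[0],1))
    return p,S
if __name__=="__main__":
    p,S=run(("top","side"))
    for t,z in (("beaker",0),("wash_bottle",0),("spanner",0.005)):
        for n in ("top","side"):
            d=landmark_of(t,n)
            if d: print(t,n,np.round(backz(S[n],d[0]["position"],z),3))
    L=local(p[3],p[4])
    for t in L: print(t,np.round(world(p,L[t]),4))
E
python3 fit.py
```

```text
cost 37.50099245878328 p [0.5103 0.0031 0.2776 1.5787 1.0207]
top hinge [-2.2 -1.7]
top lug [-0.3 -1.3]
top knob_mid [-2.   0.8]
top washer_seat [0.1 1.8]
top rig [-1.5 -1.5]
top column [ 0.5 -3.1]
top swing_bolt [ 1.5 -2.2]
top cover [0.8 2.2]
side hinge [-0.3 -2.4]
side lug [-0.5  2.1]
side knob_mid [0.  0.3]
side washer_seat [-6.9  4.8]
side rig [0.  2.1]
side column [-0.7 -1.6]
side swing_bolt [0.9 0.4]
side cover [0.1 0.6]
beaker top [0.284 0.314]
beaker side [0.282 0.311]
wash_bottle top [ 0.619 -0.213]
wash_bottle side [ 0.622 -0.205]
spanner top [0.683 0.224]
spanner side [0.673 0.226]
hinge [ 0.4757 -0.0067  0.075 ]
lug [ 0.4664 -0.0094  0.1559]
cover [ 0.4757 -0.0067  0.075 ]
knob_mid [0.5999 0.0287 0.0905]
washer_seat [0.5724 0.0208 0.073 ]
swing_bolt [0.5536 0.0155 0.061 ]
rig [0.5103 0.0031 0.    ]
column [0.5103 0.0031 0.075 ]
```

```bash
cat >> h.py <<'E'
def tool(o): return R.from_euler('xyz',o["orientation"],degrees=True)
def delta(o,pos,rpy,tcp=None):
    T=tool(o); d=T.inv().apply(np.array(pos)-(o["tool_pos"] if tcp is None else tcp))*1000
    r=(T.inv()*R.from_euler('xyz',rpy,degrees=True)).as_rotvec(degrees=True)
    return np.round(d,1),np.round(r,1)
P0=np.array([0.5103,0.0031,0.2776,1.5787,1.0207])
E
python3 - <<'E'
from h import *
o=get_obs();print(o["clock"],o["tool_pos"],o["orientation"])
s=snapshot("wrist");T=tool(o);Rc=R.from_rotvec(np.ravel(s["rvec"]))
c=-Rc.inv().apply(np.ravel(s["tvec"]));print("cam in tool",T.inv().apply(c-o["tool_pos"]),"axis",T.inv().apply(Rc.inv().apply([0,0,1])),"right",T.inv().apply(Rc.inv().apply([1,0,0])))
for L in ([-.085,0,.16],[-.11,0,.20],[-.1,0,.26],[0,0,.3]):
    w=world(P0,np.array(L));print(L,w,*delta(o,w,[180,0,np.degrees(P0[2])]))
cv2.imwrite("pics/w1.png",s["image"][:,:,::-1])
E
```

```text
3.0 [0.22880055 0.63503026 0.22655734] [-1.79999631e+02 -8.99677262e-04 -1.98109930e+01]
cam in tool [ 0.07501362 -0.00062344 -0.15844679] axis [-2.74971615e-01 -1.66368966e-04  9.61452330e-01] right [4.37253837e-04 9.99999860e-01 2.98092092e-04]
[-0.085, 0, 0.16] [ 0.42855415 -0.02019411  0.16      ] [410.  548.7  66.6] [ -0.   -0.  -35.7]
[-0.11, 0, 0.2] [ 0.40451125 -0.02704532  0.2       ] [389.7 563.3  26.6] [ -0.   -0.  -35.7]
[-0.1, 0, 0.26] [ 0.41412841 -0.02430483  0.26      ] [397.8 557.5 -33.4] [ -0.   -0.  -35.7]
[0, 0, 0.3] [0.5103 0.0031 0.3   ] [479.  499.1 -73.4] [ -0.   -0.  -35.7]
```

View pics/wrist0.png

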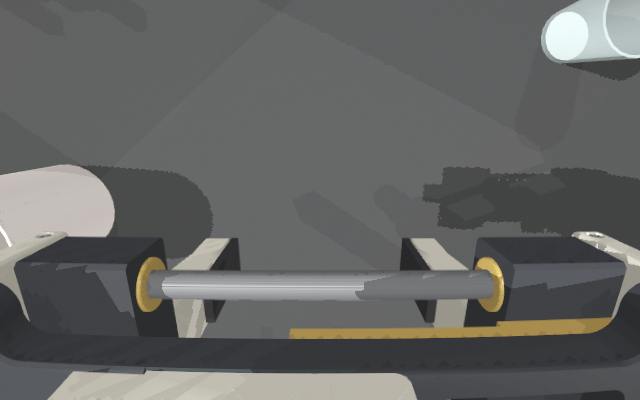

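```bash
python3 -m inch '[{"dx":215,"dy":267,"dz":-7,"az":-36,"fingers":0},{"dx":215,"dy":267,"dz":-7,"az":-36,"fingers":0},{"dx":430,"dy":534,"dz":-13,"az":-35.7,"fingers":0},{"dx":430,"dy":534,"dz":-13,"az":-35.7,"fingers":0},{"dx":430,"dy":534,"dz":-13,"az":-35.7,"fingers":0},{"dx":430,"dy":534,"dz":-13,"az":-35.7,"fingers":0},{"dx":430,"dy":534,"dz":-13,"az":-35.7,"fingers":0},{"dx":430,"dy":534,"dz":-13,"az":-35.7,"fingers":0}]'
python3 - <<'E'
from h import *
o=get_obs();print(o["clock"],o["tool_pos"],o["orientation"],o["joint_pos"])
print(*delta(o,world(P0,np.array([-.06,0,.24])),[180,0,np.degrees(P0[2])]))
E
```

```text
3.05 [0.22878967 0.63502609 0.226576  ] [-1.79999360e+02  5.71093843e-04 -1.98137102e+01] [ 8.66948604e+01  2.05457990e+01  6.83225524e-01 -3.88893289e-04
 -7.01366508e+01 -1.65084385e+01]
[430.3 534.1 -13.4] [ -0.    0.  -35.7]$[0]: bad value
```

```bash
python3 -m inch '[{"ax":0,"ay":0,"az":-35.7,"dx":215,"dy":267,"dz":-7,"fingers":0},{"ax":0,"ay":0,"az":-35.7,"dx":215,"dy":267,"dz":-7,"fingers":0},{"ax":0,"ay":0,"az":-35.7,"dx":430,"dy":534,"dz":-13,"fingers":0},{"ax":0,"ay":0,"az":-35.7,"dx":430,"dy":534,"dz":-13,"fingers":0},{"ax":0,"ay":0,"az":-35.7,"dx":430,"dy":534,"dz":-13,"fingers":0},{"ax":0,"ay":0,"az":-35.7,"dx":430,"dy":534,"dz":-13,"fingers":0},{"ax":0,"ay":0,"az":-35.7,"dx":430,"dy":534,"dz":-13,"fingers":0},{"ax":0,"ay":0,"az":-35.7,"dx":430,"dy":534,"dz":-13,"fingers":0}]'
python3 - <<'E'
from h import *
o=get_obs();print(o["clock"],o["tool_pos"],o["orientation"],o["joint_pos"])
print(*delta(o,world(P0,np.array([-.06,0,.24])),[180,0,np.degrees(P0[2])]))
E
```

```text
clock: 4.05
tool_pos: [0.3921, 0.1607, 0.2367]
orientation: [-180.0, -0.1, 15.9]
force: [1.6, -0.2, -0.0]
opening: 0.0132
4.05 [0.39207549 0.16065765 0.23669101] [-1.79960195e+02 -7.87347549e-02  1.59351955e+01] [ 4.92065547e+01 -4.61819663e+00 -2.79684755e+01  1.08052772e-02
 -6.65620554e+01  5.67243779e+01]
[ 10.4 183.9  -3.4] [-0.  -0.1  0. ]
```

```bash
python3 -m inch '[{"ax":0,"ay":0,"az":0,"dx":10,"dy":180,"dz":-3,"fingers":0},{"ax":0,"ay":0,"az":0,"dx":10,"dy":180,"dz":-3,"fingers":0},{"ax":0,"ay":0,"az":0,"dx":10,"dy":180,"dz":-3,"fingers":0},{"ax":0,"ay":0,"az":0,"dx":10,"dy":180,"dz":-3,"fingers":0},{"ax":0,"ay":0,"az":0,"dx":10,"dy":180,"dz":-3,"fingers":0}]'
cat > look.py <<'E'
from h import *
import sys
from fit import run
o=get_obs()
s=snapshot("wrist")
print(o["clock"],o["tool_pos"],o["orientation"])
O=[]
for t in ("hinge","lug","knob_mid","washer_seat","column","swing_bolt","cover"):
    for d in landmark_of(t,"wrist")[:1]:
        O.append((t,np.array(d["position"],float),d["score"]))
def res(p):
    L=local(p[3],p[4]);r=[]
    for t,px,sc in O:
        if sc>.4:r.append(proj(s,world(p,L[t]))[0]-px)
    return np.r_[np.ravel(r),(p[:2]-P0[:2])/.003,(p[2]-P0[2])/.02,(p[3:]-P0[3:])/.15]
f=least_squares(res,P0,loss='soft_l1',f_scale=3);p=f.x;print(np.round(p,4),f.cost)
img=s["image"][:,:,::-1].copy();L=local(p[3],p[4])
for t,px,sc in O:
    q=proj(s,world(p,L[t]))[0];print(t,round(sc,2),np.round(px),np.round(px-q,1))
    cv2.circle(img,tuple(int(v) for v in px),3,(0,0,255),-1);cv2.circle(img,tuple(int(v) for v in q),4,(0,255,0),1)
cv2.imwrite(sys.argv[1],img)
E
python3 look.py pics/w2.png
```

```text
clock: 4.68
tool_pos: [0.4506, -0.0083, 0.2391]
orientation: [-180.0, 0.0, 15.8]
force: [-0.4, 0.3, -1.1]
opening: 0.0005
4.675 [ 0.45058285 -0.00826428  0.23908225] [-1.79992685e+02  5.37467951e-04  1.58001441e+01]
[0.5129 0.0037 0.2582 0.0712 0.9176] 212.06048222153794
hinge 0.71 [326. 164.] [1.3 2.9]
lug 0.59 [329.  19.] [  2.7 -57.2]
knob_mid 0.67 [329.  19.] [ 1.1 -0.7]
washer_seat 0.88 [321.  59.] [-6.   2.6]
column 0.7 [325. 126.] [-0.8  1.5]
swing_bolt 0.92 [326.  77.] [ 0.4 -1.3]
cover 0.98 [323. 161.] [-1.6 -0.3]
```

View pics/w2.png

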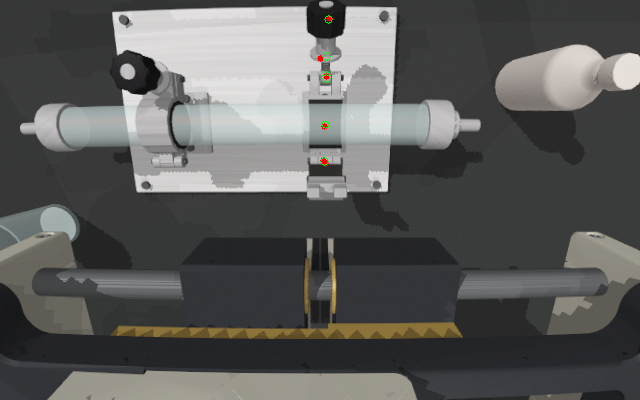

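```bash
sed -i 's/if sc>.4:r/if sc>.4 and (t not in SKIP):r/; s/^O=\[\]/O=[];SKIP=sys.argv[2:]/' look.py; python3 look.py pics/w3.png lug
python3 - <<'E'
from h import *
s=snapshot("wrist");P=P0.copy();P[:3]=[.5129,.0037,.266]
for c in (1.3,1.4,1.5,1.6,1.7):
    X=np.array([np.cos(c),0,np.sin(c)]);Z=np.array([-np.sin(c),0,np.cos(c)]);H=np.array([-.036,0,.075])
    pts=[H+u*X+v*Z+np.array([0,y,0]) for u,v,y in ((.081,.009,0),(.086,.009,.0155),(.086,.009,-.0155),(.086,.001,.0155),(.036,.027,.015))]
    print(c,np.round(proj(s,world(P,np.array(pts))),0).tolist())
im=cv2.imread("pics/w2.png")[130:220,260:400];cv2.imwrite("pics/w2z.png",cv2.resize(im,None,fx=5,fy=5,interpolation=2))
E
```

```text
5.075 [ 0.45063451 -0.00722661  0.23918414] [-1.79998334e+02 -1.04073907e-02  1.59755154e+01]
[0.5122 0.0037 0.2632 1.5787 0.9745] 15.68565249449299
hinge 0.72 [327. 165.] [1.3 2.7]
lug 0.58 [330. 197.] [2.4 7. ]
knob_mid 0.88 [332.  19.] [ 3.4 -0.3]
washer_seat 0.56 [326.  58.] [-1.8  0.8]
column 0.73 [327. 126.] [ 0.6 -0.3]
swing_bolt 0.63 [325.  78.] [-2.3 -1.6]
cover 0.77 [325. 161.] [-0.9 -0.9]
1.3 [[327.0, 160.0], [306.0, 159.0], [348.0, 159.0], [307.0, 148.0], [309.0, 186.0]]
1.4 [[327.0, 171.0], [306.0, 170.0], [348.0, 171.0], [306.0, 160.0], [309.0, 190.0]]
1.5 [[327.0, 181.0], [306.0, 182.0], [347.0, 182.0], [306.0, 171.0], [309.0, 193.0]]
1.6 [[326.0, 191.0], [306.0, 193.0], [347.0, 193.0], [306.0, 182.0], [309.0, 197.0]]
1.7 [[326.0, 200.0], [306.0, 203.0], [346.0, 203.0], [306.0, 193.0], [309.0, 199.0]]
```

View pics/w2z.png

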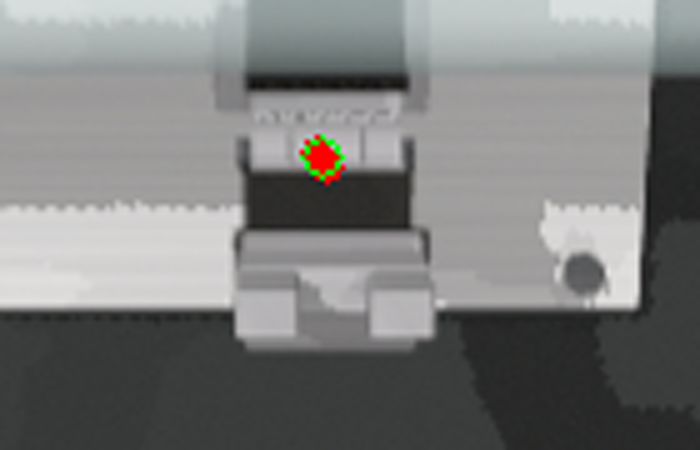

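The lug's two prongs show at (307–347, 188–198), which puts the cover about 1.65 rad open. Next I compute the pushing arc.

```bash
cat >> h.py <<'E'
P=np.array([.512,.0037,.266,1.65,.975]); YAW=np.degrees(P[2])
def show(pts,o=None,yaw=YAW):
    o=o or get_obs(); print("t",round(o["clock"],2),"rig tcp",np.round(R.from_euler('z',-P[2]).apply(o["tool_pos"]-[P[0],P[1],0]),4),"f_rig",np.round(R.from_euler('z',-P[2]).apply(o["force"]),1),"mz",round(o["moment"][2],3))
    for n,q in pts: print(n,np.round(q,4),*delta(o,world(P,np.array(q)),[180,0,yaw]))
def cov(c,u,half=.0095):
    X=np.array([np.cos(c),0,np.sin(c)]);Z=np.array([-np.sin(c),0,np.cos(c)])
    return np.array([-.036,0,.075])+u*X+.009*Z-[half,0,0]
E
python3 - <<'E'
from h import *
show([("a",[-.09,0,.2]),("b",[-.09,0,.142])]+[(round(c,2),cov(c,.068+.015*(1-c/1.65))) for c in np.linspace(1.65,0,12)])
E
```

```text
t 5.53 rig tcp [-0.0622  0.0048  0.2391] f_rig [-0.6  0.3 -0.8] mz -0.01
a [-0.09  0.    0.2 ] [-27.8   4.5  39.1] [ 0.  -0.   0.6]
b [-0.09   0.     0.142] [-27.8   4.5  97.1] [ 0.  -0.   0.6]
1.65 [-0.0599  0.      0.1421] [ 2.3  4.9 97. ] [ 0.  -0.   0.6]
1.5 [-0.0496  0.      0.1448] [12.6  5.  94.3] [ 0.  -0.   0.6]
1.35 [-0.0388  0.      0.146 ] [23.4  5.1 93.1] [ 0.  -0.   0.6]
1.2 [-0.0278  0.      0.1455] [34.4  5.2 93.6] [ 0.  -0.   0.6]
1.05 [-0.0168  0.      0.1432] [45.4  5.3 95.9] [ 0.  -0.   0.6]
0.9 [-0.006   0.      0.1392] [56.1  5.5 99.9] [ 0.  -0.   0.6]
0.75 [0.0041 0.     0.1335] [ 66.3   5.6 105.6] [ 0.  -0.   0.6]
0.6 [0.0134 0.     0.1262] [ 75.6   5.7 112.9] [ 0.  -0.   0.6]
0.45 [0.0216 0.     0.1174] [ 83.8   5.8 121.7] [ 0.  -0.   0.6]
0.3 [0.0285 0.     0.1073] [ 90.7   5.9 131.8] [ 0.  -0.   0.6]
0.15 [0.0339 0.     0.0961] [ 96.    5.9 143. ] [ 0.  -0.   0.6]
0.0 [0.0375 0.     0.084 ] [ 99.7   6.  155.1] [ 0.  -0.   0.6]
```

```bash
python3 -m inch '[{"ax":0,"ay":0,"az":0.5,"dx":-28,"dy":4.5,"dz":20,"fingers":0},{"ax":0,"ay":0,"az":0.5,"dx":-28,"dy":4.5,"dz":70,"fingers":0},{"ax":0,"ay":0,"az":0.5,"dx":-28,"dy":4.5,"dz":97,"fingers":0},{"ax":0,"ay":0,"az":0.5,"dx":-15,"dy":4.5,"dz":97,"fingers":0},{"ax":0,"ay":0,"az":0.5,"dx":-3,"dy":5,"dz":97,"fingers":0},{"ax":0,"ay":0,"az":0.5,"dx":4,"dy":5,"dz":97,"fingers":0},{"ax":0,"ay":0,"az":0.5,"dx":9,"dy":5,"dz":96,"fingers":0},{"ax":0,"ay":0,"az":0.5,"dx":14,"dy":5,"dz":95,"fingers":0}]'
python3 - <<'E'
from h import *
show([(round(c,2),cov(c,.068+.015*(1-c/1.65))) for c in np.linspace(1.5,0,11)])
E
```

```text
clock: 6.52
tool_pos: [0.4652, -0.009, 0.144]
orientation: [-180.0, 0.1, 15.4]
force: [-2.6, -2.1, -1.8]
opening: 0.0005
t 6.53 rig tcp [-0.0485  0.      0.144 ] f_rig [-3.1 -1.3 -1.8] mz -0.006
1.5 [-0.0496  0.      0.1448] [-1.1  0.  -0.8] [-0.   0.1  0.1]
1.35 [-0.0388  0.      0.146 ] [ 9.7  0.  -1.9] [-0.   0.1  0.1]
1.2 [-0.0278  0.      0.1455] [20.7  0.1 -1.4] [-0.   0.1  0.1]
1.05 [-0.0168  0.      0.1432] [31.7  0.1  0.8] [-0.   0.1  0.1]
0.9 [-0.006   0.      0.1392] [42.4  0.1  4.8] [-0.   0.1  0.1]
0.75 [0.0041 0.     0.1335] [52.6  0.1 10.5] [-0.   0.1  0.1]
0.6 [0.0134 0.     0.1262] [61.9  0.2 17.8] [-0.   0.1  0.1]
0.45 [0.0216 0.     0.1174] [70.1  0.2 26.6] [-0.   0.1  0.1]
0.3 [0.0285 0.     0.1073] [77.   0.2 36.7] [-0.   0.1  0.1]
0.15 [0.0339 0.     0.0961] [82.4  0.2 47.9] [-0.   0.1  0.1]
0.0 [0.0375 0.     0.084 ] [86.   0.2 60. ] [-0.   0.1  0.1]
```

In contact, at about 2–3 N. I'll keep going round the arc.

```bash
python3 -m inch '[{"ax":0,"ay":0,"az":0,"dx":10,"dy":0,"dz":-2,"fingers":0},{"ax":0,"ay":0,"az":0,"dx":21,"dy":0,"dz":-1.5,"fingers":0},{"ax":0,"ay":0,"az":0,"dx":32,"dy":0,"dz":1,"fingers":0},{"ax":0,"ay":0,"az":0,"dx":42.5,"dy":0,"dz":5,"fingers":0},{"ax":0,"ay":0,"az":0,"dx":52.5,"dy":0,"dz":10.5,"fingers":0},{"ax":0,"ay":0,"az":0,"dx":62,"dy":0,"dz":18,"fingers":0},{"ax":0,"ay":0,"az":0,"dx":66,"dy":0,"dz":22,"fingers":0},{"ax":0,"ay":0,"az":0,"dx":70,"dy":0,"dz":26.5,"fingers":0}]'
python3 - <<'E'
from h import *
show([(round(c,2),cov(c,.068+.015*(1-c/1.65))) for c in np.linspace(.6,0,9)])
E
python3 -c "
from h import *
s=snapshot('wrist');cv2.imwrite('pics/w4.png',s['image'][:,:,::-1])"
```

```text
clock: 7.52
tool_pos: [0.5333, 0.0097, 0.1173]
orientation: [180.0, 0.0, 15.4]
force: [-1.0, -1.5, 0.8]
opening: 0.0003
t 7.53 rig tcp [0.0221 0.0002 0.1173] f_rig [-1.3 -1.1  0.8] mz 0.011
0.6 [0.0134 0.     0.1262] [-8.7  0.2 -9. ] [0.  0.  0.1]
0.52 [0.0177 0.     0.122 ] [-4.4  0.2 -4.7] [0.  0.  0.1]
0.45 [0.0216 0.     0.1174] [-0.4  0.2 -0.2] [0.  0.  0.1]
0.38 [0.0253 0.     0.1125] [3.2 0.2 4.7] [0.  0.  0.1]
0.3 [0.0285 0.     0.1073] [6.4 0.2 9.9] [0.  0.  0.1]
0.22 [0.0314 0.     0.1018] [ 9.3  0.2 15.4] [0.  0.  0.1]
0.15 [0.0339 0.     0.0961] [11.8  0.2 21.2] [0.  0.  0.1]
0.07 [0.0359 0.     0.0901] [13.8  0.2 27.1] [0.  0.  0.1]
0.0 [0.0375 0.     0.084 ] [15.4  0.2 33.3] [0.  0.  0.1]
```

View pics/w4.png

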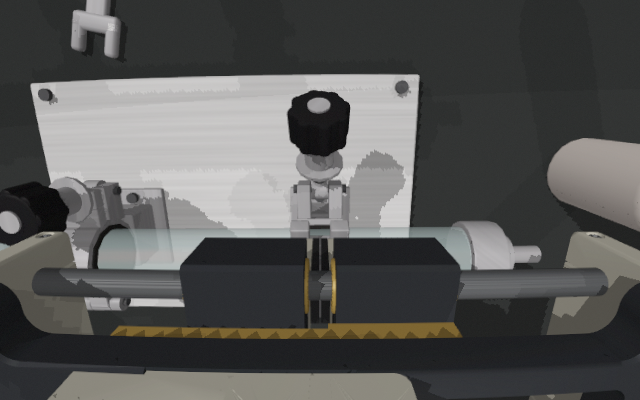

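The picture shows the knob at (319,122), still leaning out, with the fingers hiding the cover. The spanner, top left, hasn't moved. I'll carry on down.

```bash
python3 -m inch '[{"ax":0,"ay":0,"az":0,"dx":3,"dy":0,"dz":5,"fingers":0},{"ax":0,"ay":0,"az":0,"dx":6.5,"dy":0,"dz":10,"fingers":0},{"ax":0,"ay":0,"az":0,"dx":9.5,"dy":0,"dz":15.5,"fingers":0},{"ax":0,"ay":0,"az":0,"dx":12,"dy":0,"dz":21,"fingers":0},{"ax":0,"ay":0,"az":0,"dx":13.5,"dy":0,"dz":25,"fingers":0},{"ax":0,"ay":0,"az":0,"dx":14,"dy":0,"dz":27,"fingers":0},{"ax":0,"ay":0,"az":0,"dx":14.5,"dy":0,"dz":29,"fingers":0},{"ax":0,"ay":0,"az":0,"dx":14.5,"dy":0,"dz":29,"fingers":0}]'
python3 - <<'E'
from h import *
show([(round(c,2),cov(c,.068+.015*(1-c/1.65))) for c in np.linspace(.2,0,3)])
E
```

```text
clock: 8.57
tool_pos: [0.5471, 0.0135, 0.0886]
orientation: [180.0, -0.0, 15.4]
force: [-0.5, -0.1, 0.1]
opening: 0.0006
t 8.57 rig tcp [0.0364 0.0003 0.0886] f_rig [-0.5  0.   0.1] mz 0.055
0.2 [0.0323 0.     0.0999] [ -4.1   0.3 -11.4] [ 0.  -0.   0.2]
0.1 [0.0353 0.     0.0922] [-1.1  0.3 -3.6] [ 0.  -0.   0.2]
0.0 [0.0375 0.     0.084 ] [1.1 0.3 4.6] [ 0.  -0.   0.2]
```

```bash
python3 -m inch '[{"ax":0,"ay":0,"az":0,"dx":0.5,"dy":0,"dz":1.5,"fingers":0},{"ax":0,"ay":0,"az":0,"dx":0.5,"dy":0,"dz":2.5,"fingers":0},{"ax":0,"ay":0,"az":0,"dx":0.5,"dy":0,"dz":3,"fingers":0}]';  python3 -m inch '[{"ax":0,"ay":0,"az":0,"dx":0,"dy":0,"dz":1,"fingers":0},{"ax":0,"ay":0,"az":0,"dx":0,"dy":0,"dz":1,"fingers":0}]'
```

```text
clock: 8.95
tool_pos: [0.5477, 0.0137, 0.0857]
orientation: [-180.0, -0.0, 15.4]
force: [-0.4, 0.7, 0.6]
opening: 0.0004
clock: 9.2
tool_pos: [0.5474, 0.0136, 0.0845]
orientation: [-180.0, 0.0, 15.4]
force: [-0.4, 0.0, -0.1]
opening: 0.0006
```

```bash
python3 -m inch '[{"ax":0,"ay":0,"az":0,"dx":0,"dy":0,"dz":0.6,"fingers":0},{"ax":0,"ay":0,"az":0,"dx":0,"dy":0,"dz":0.6,"fingers":0}]';  python3 -m inch '[{"ax":0,"ay":0,"az":0,"dx":0,"dy":0,"dz":0.6,"fingers":0},{"ax":0,"ay":0,"az":0,"dx":0,"dy":0,"dz":0.6,"fingers":0}]'; python3 -c "
from h import *
s=snapshot('wrist');cv2.imwrite('pics/w5.png',s['image'][:,:,::-1])
s=snapshot('side');cv2.imwrite('pics/s5.png',cv2.resize(s['image'][170:280,250:410,::-1],None,fx=5,fy=5,interpolation=2))"
```

```text
clock: 9.45
tool_pos: [0.5475, 0.0136, 0.0842]
orientation: [180.0, -0.0, 15.4]
force: [-1.0, 0.4, 3.2]
opening: 0.0006
clock: 9.7
tool_pos: [0.5475, 0.0136, 0.0841]
orientation: [180.0, -0.0, 15.4]
force: [-2.7, 1.0, 7.9]
opening: 0.0005
```

View pics/w5.png

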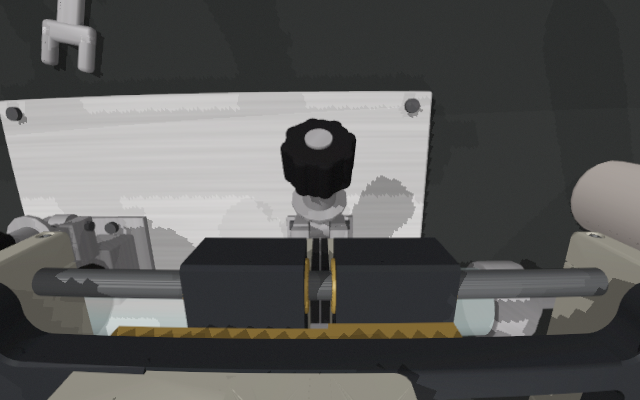

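View pics/s5.png

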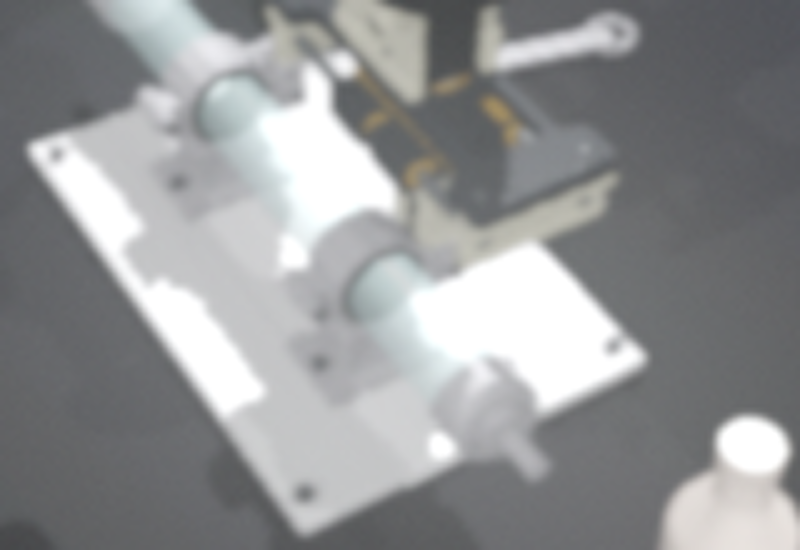

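It stopped firmly at z = 84.1 mm (expected 84.0) with about 8 N. In the side view the half sits over the glass. Now I lift and move out beyond the knob.

```bash
python3 -m inch '[{"ax":0,"ay":0,"az":0,"dx":0,"dy":0,"dz":-30,"fingers":0},{"ax":0,"ay":0,"az":0,"dx":0,"dy":0,"dz":-90,"fingers":0},{"ax":0,"ay":0,"az":0,"dx":40,"dy":0,"dz":-116,"fingers":0},{"ax":0,"ay":0,"az":0,"dx":98,"dy":0,"dz":-116,"fingers":0},{"ax":0,"ay":0,"az":0,"dx":98,"dy":0,"dz":-116,"fingers":0},{"ax":0,"ay":0,"az":0,"dx":98,"dy":0,"dz":-116,"fingers":0}]'; sed -i 's/P0/P/g' look.py; sed -i 's/f.x;print/f.x;print/; s/least_squares(res,P,/least_squares(res,P*1.0,/' look.py; sed -i 's/^o=get_obs()$/o=get_obs();P[3]=0.0/' look.py; python3 look.py pics/w6.png cover hinge;  python3 -c "
from h import *
show([])"
```

```text
clock: 10.55
tool_pos: [0.6414, 0.0395, 0.1982]
orientation: [-180.0, 0.1, 15.4]
force: [0.2, -0.0, -0.4]
opening: 0.0005
10.55 [0.64139366 0.03946653 0.19822141] [-1.79995524e+02  1.21533410e-01  1.53742198e+01]
[ 0.5147  0.0046  0.2576 -0.5255  0.9142] 19.32804967584425
hinge 0.48 [319. 265.] [ -0.3 -83.1]
lug 0.42 [320. 265.] [ 0.3 -5.5]
knob_mid 0.87 [321. 248.] [0.5 0.1]
swing_bolt 0.57 [319. 277.] [-0.9  2.9]
t 10.95 rig tcp [0.1346 0.0005 0.1999] f_rig [ 0.2 -1.2  0.5] mz -0.022
```

View pics/w6.png

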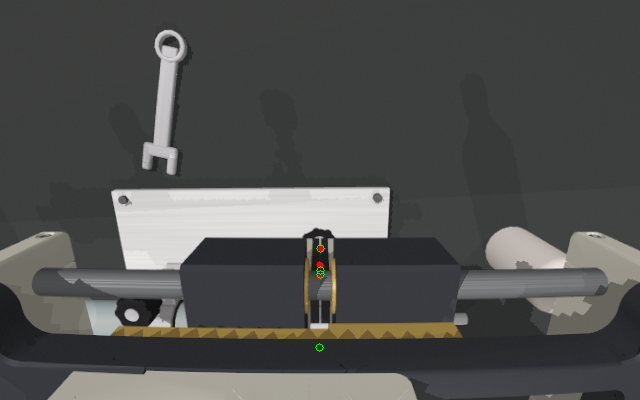

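```bash
cat >> h.py <<'E'
def kn(b,dz=.008,half=.0095):
    return np.array([.045+.0675*np.sin(b)+.017*np.cos(b)+half,0,.061+.0675*np.cos(b)-.017*np.sin(b)-dz])
E
python3 - <<'E'
from h import *
show([("d",[.1345,0,.077])]+[(round(b,2),kn(b)) for b in (1.02,.95,.85,.75,.65,.55,.45,.35,.25,.15,.1,.05,0,-.03)])
E
```

```text
t 10.95 rig tcp [0.1346 0.0005 0.1999] f_rig [ 0.2 -1.2  0.5] mz -0.022
d [0.1345 0.     0.077 ] [ -0.2   0.5 122.9] [-0.  -0.   0.1]
1.02 [0.1209 0.     0.0738] [-13.8   0.5 126. ] [-0.  -0.   0.1]
0.95 [0.1193 0.     0.0784] [-15.4   0.5 121.4] [-0.  -0.   0.1]
0.85 [0.1164 0.     0.0848] [-18.3   0.5 115.1] [-0.  -0.   0.1]
0.75 [0.1129 0.     0.0908] [-21.7   0.5 109.1] [-0.  -0.   0.1]
0.65 [0.1089 0.     0.0964] [-25.8   0.5 103.4] [-0.  -0.   0.1]
0.55 [0.1043 0.     0.1017] [-30.4   0.4  98.2] [-0.  -0.   0.1]
0.45 [0.0992 0.     0.1064] [-35.5   0.4  93.5] [-0.  -0.   0.1]
0.35 [0.0936 0.     0.1106] [-41.1   0.4  89.3] [-0.  -0.   0.1]
0.25 [0.0877 0.     0.1142] [-47.    0.4  85.7] [-0.  -0.   0.1]
0.15 [0.0814 0.     0.1172] [-53.3   0.4  82.6] [-0.  -0.   0.1]
0.1 [0.0782 0.     0.1185] [-56.5   0.4  81.4] [-0.  -0.   0.1]
0.05 [0.0749 0.     0.1196] [-59.8   0.4  80.3] [-0.  -0.   0.1]
0 [0.0715 0.     0.1205] [-63.2   0.4  79.3] [-0.  -0.   0.1]
-0.03 [0.0695 0.     0.121 ] [-65.2   0.4  78.9] [-0.  -0.   0.1]
```

```bash
python3 -m inch '[{"ax":0,"ay":0,"az":0,"dx":0,"dy":0.5,"dz":60,"fingers":0},{"ax":0,"ay":0,"az":0,"dx":0,"dy":0.5,"dz":123,"fingers":0},{"ax":0,"ay":0,"az":0,"dx":-6,"dy":0.5,"dz":124,"fingers":0},{"ax":0,"ay":0,"az":0,"dx":-11,"dy":0.5,"dz":124,"fingers":0},{"ax":0,"ay":0,"az":0,"dx":-15.5,"dy":0.5,"dz":121.5,"fingers":0},{"ax":0,"ay":0,"az":0,"dx":-18.5,"dy":0.5,"dz":115,"fingers":0},{"ax":0,"ay":0,"az":0,"dx":-22,"dy":0.5,"dz":109,"fingers":0},{"ax":0,"ay":0,"az":0,"dx":-26,"dy":0.5,"dz":103.5,"fingers":0}]'
python3 - <<'E'
from h import *
show([(round(b,2),kn(b)) for b in (.65,.55,.45,.35,.25,.15,.1,.05,0,-.03)])
E
```

```text
clock: 11.95
tool_pos: [0.6183, 0.0327, 0.0977]
orientation: [180.0, -0.2, 15.4]
force: [3.4, 0.9, 0.6]
opening: 0.0004
t 11.95 rig tcp [0.1102 0.     0.0977] f_rig [ 3.5 -0.1  0.6] mz -0.025
0.65 [0.1089 0.     0.0964] [-1.3 -0.   1.2] [ 0.  -0.2  0.2]
0.55 [0.1043 0.     0.1017] [-5.9 -0.  -4. ] [ 0.  -0.2  0.2]
0.45 [0.0992 0.     0.1064] [-11.   -0.   -8.8] [ 0.  -0.2  0.2]
0.35 [0.0936 0.     0.1106] [-16.5  -0.  -13. ] [ 0.  -0.2  0.2]
0.25 [0.0877 0.     0.1142] [-22.5  -0.1 -16.6] [ 0.  -0.2  0.2]
0.15 [0.0814 0.     0.1172] [-28.7  -0.1 -19.6] [ 0.  -0.2  0.2]
0.1 [0.0782 0.     0.1185] [-32.   -0.1 -20.9] [ 0.  -0.2  0.2]
0.05 [0.0749 0.     0.1196] [-35.3  -0.1 -22. ] [ 0.  -0.2  0.2]
0 [0.0715 0.     0.1205] [-38.6  -0.1 -23. ] [ 0.  -0.2  0.2]
-0.03 [0.0695 0.     0.121 ] [-40.6  -0.1 -23.5] [ 0.  -0.2  0.2]
```

```bash
python3 -m inch '[{"ax":0,"ay":0,"az":0,"dx":-4.5,"dy":0,"dz":-5,"fingers":0},{"ax":0,"ay":0,"az":0,"dx":-9.7,"dy":0,"dz":-10,"fingers":0},{"ax":0,"ay":0,"az":0,"dx":-15.2,"dy":0,"dz":-14,"fingers":0},{"ax":0,"ay":0,"az":0,"dx":-21.2,"dy":0,"dz":-17.7,"fingers":0},{"ax":0,"ay":0,"az":0,"dx":-27.5,"dy":0,"dz":-20.7,"fingers":0},{"ax":0,"ay":0,"az":0,"dx":-31,"dy":0,"dz":-22,"fingers":0},{"ax":0,"ay":0,"az":0,"dx":-34,"dy":0,"dz":-23,"fingers":0},{"ax":0,"ay":0,"az":0,"dx":-34,"dy":0,"dz":-23,"fingers":0}]'
python3 - <<'E'
from h import *
show([(round(b,2),kn(b)) for b in (.1,.05,0,-.03)])
s=snapshot('wrist');cv2.imwrite('pics/w7.png',s['image'][:,:,::-1])
E
```

```text
clock: 12.95
tool_pos: [0.5834, 0.023, 0.1186]
orientation: [-180.0, 0.1, 15.4]
force: [-0.1, 1.3, 0.6]
opening: 0.0007
t 12.95 rig tcp [ 0.074  -0.0002  0.1186] f_rig [0.3 1.3 0.6] mz -0.002
0.1 [0.0782 0.     0.1185] [ 4.2 -0.2  0.1] [-0.   0.1  0.1]
0.05 [0.0749 0.     0.1196] [ 0.9 -0.2 -1. ] [-0.   0.1  0.1]
0 [0.0715 0.     0.1205] [-2.5 -0.2 -1.9] [-0.   0.1  0.1]
-0.03 [0.0695 0.     0.121 ] [-4.5 -0.2 -2.4] [-0.   0.1  0.1]
```

View pics/w7.png

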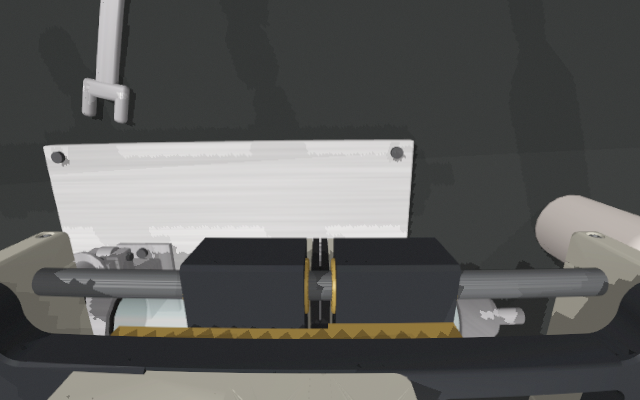

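```bash
python3 -m inch '[{"ax":0,"ay":0,"az":0,"dx":-1.5,"dy":0,"dz":-0.5,"fingers":0},{"ax":0,"ay":0,"az":0,"dx":-2.5,"dy":0,"dz":-1,"fingers":0}]'; python3 -m inch '[{"ax":0,"ay":0,"az":0,"dx":-0.7,"dy":0,"dz":0,"fingers":0},{"ax":0,"ay":0,"az":0,"dx":-0.7,"dy":0,"dz":0,"fingers":0}]'; python3 -m inch '[{"ax":0,"ay":0,"az":0,"dx":-0.7,"dy":0,"dz":0,"fingers":0},{"ax":0,"ay":0,"az":0,"dx":-0.7,"dy":0,"dz":0,"fingers":0}]'; python3 -m inch '[{"ax":0,"ay":0,"az":0,"dx":-0.7,"dy":0,"dz":0,"fingers":0},{"ax":0,"ay":0,"az":0,"dx":-0.7,"dy":0,"dz":0,"fingers":0}]'
```

```text
clock: 13.25
tool_pos: [0.5814, 0.0224, 0.1194]
orientation: [-180.0, 0.1, 15.4]
force: [1.1, 0.7, -1.0]
opening: 0.0005
clock: 13.5
tool_pos: [0.5809, 0.0223, 0.1198]
orientation: [-180.0, 0.0, 15.4]
force: [0.6, -0.3, -0.1]
opening: 0.0004
clock: 13.75
tool_pos: [0.5805, 0.0222, 0.1199]
orientation: [-180.0, -0.0, 15.4]
force: [1.6, 0.6, -1.2]
opening: 0.0005
clock: 14.0
tool_pos: [0.5801, 0.0221, 0.12]
orientation: [-180.0, -0.0, 15.4]
force: [2.6, 0.3, -1.1]
opening: 0.0004
```

```bash
python3 -m inch '[{"ax":0,"ay":0,"az":0,"dx":-0.8,"dy":0,"dz":0,"fingers":0},{"ax":0,"ay":0,"az":0,"dx":-0.8,"dy":0,"dz":0,"fingers":0}]'; python3 -m inch '[{"ax":0,"ay":0,"az":0,"dx":-0.8,"dy":0,"dz":0,"fingers":0},{"ax":0,"ay":0,"az":0,"dx":-0.8,"dy":0,"dz":0,"fingers":0}]';python3 -m inch '[{"ax":0,"ay":0,"az":0,"dx":-0.8,"dy":0,"dz":0,"fingers":0},{"ax":0,"ay":0,"az":0,"dx":-0.8,"dy":0,"dz":0,"fingers":0}]'; python3 -c "
from h import *
show([])"
```

```text
clock: 14.25
tool_pos: [0.5797, 0.022, 0.1201]
orientation: [180.0, -0.1, 15.4]
force: [4.7, 0.8, -2.5]
opening: 0.0
clock: 14.5
tool_pos: [0.5794, 0.022, 0.1202]
orientation: [-180.0, -0.1, 15.4]
force: [6.1, 2.1, -3.8]
opening: 0.0005
clock: 14.75
tool_pos: [0.5791, 0.0219, 0.1203]
orientation: [180.0, -0.2, 15.4]
force: [8.5, 1.3, -4.3]
opening: 0.0003
t 14.75 rig tcp [ 6.960e-02 -1.000e-04  1.203e-01] f_rig [ 8.6 -1.  -4.3] mz 0.0
```

The bolt met its firm stop at x = 69.6 mm (expected 69.5), so it is upright. I'll back off, rise and look from above.

```bash
python3 -m inch '[{"ax":0,"ay":0,"az":0,"dx":10,"dy":0,"dz":0,"fingers":0},{"ax":0,"ay":0,"az":0,"dx":10,"dy":0,"dz":-40,"fingers":0},{"ax":0,"ay":0,"az":0,"dx":0,"dy":0,"dz":-90,"fingers":60},{"ax":0,"ay":0,"az":0,"dx":-50,"dy":0,"dz":-100,"fingers":60},{"ax":0,"ay":0,"az":0,"dx":-90,"dy":0,"dz":-100,"fingers":60},{"ax":0,"ay":0,"az":0,"dx":-90,"dy":0,"dz":-100,"fingers":60},{"ax":0,"ay":0,"az":0,"dx":-90,"dy":0,"dz":-100,"fingers":60},{"ax":0,"ay":0,"az":0,"dx":-90,"dy":0,"dz":-100,"fingers":60}]'; sed -i 's/P\[3\]=0.0/P[3]=P[4]=0.0/' look.py; python3 look.py pics/w8.png;  python3 -c "
from h import *
show([('p',[.045,0,.2]),('g',[.045,0,.103])],yaw=YAW+40)"
```

```text
clock: 15.75
tool_pos: [0.4912, -0.0024, 0.2195]
orientation: [180.0, 0.1, 15.4]
force: [0.9, 0.5, 0.3]
opening: 0.0549
15.75 [ 0.49119547 -0.00238902  0.21954207] [1.79988402e+02 6.67242870e-02 1.53859201e+01]
[ 0.5142  0.0032  0.2573  0.     -0.0416] 0.7645267560350899
hinge 0.93 [320. 203.] [ 0.3 -0.4]
knob_mid 0.7 [321. 124.] [0.1 0. ]
swing_bolt 0.8 [321. 120.] [0.2 0.4]
cover 0.85 [320. 203.] [-0.4 -0.3]
t 16.15 rig tcp [-0.0221 -0.0004  0.2197] f_rig [-0.8  0.3  0.5] mz -0.022
p [0.045 0.    0.2  ] [67.1 -0.2 19.7] [ -0.    0.  -39.9]
g [0.045 0.    0.103] [ 67.1  -0.2 116.7] [ -0.    0.  -39.9]
```

View pics/w8.png

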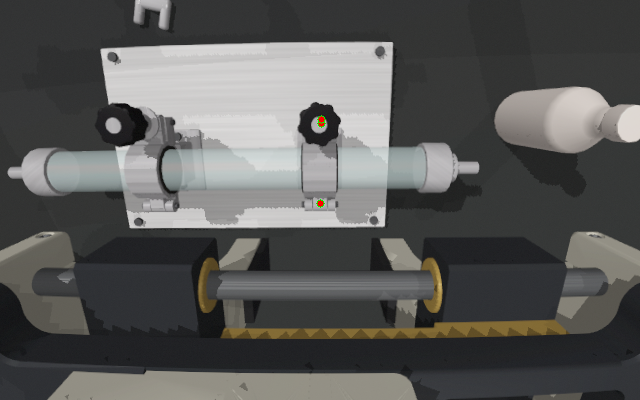

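The cover is closed and the bolt upright, with the knob's top at (319,124). Next I grip the knob, pre-turned 40° counter-clockwise.

```bash
python3 -m inch '[{"ax":0,"ay":0,"az":-10,"dx":30,"dy":0,"dz":0,"fingers":60},{"ax":0,"ay":0,"az":-20,"dx":67,"dy":0.3,"dz":10,"fingers":60},{"ax":0,"ay":0,"az":-30,"dx":67,"dy":0.3,"dz":30,"fingers":60},{"ax":0,"ay":0,"az":-40,"dx":67,"dy":0.3,"dz":50,"fingers":60},{"ax":0,"ay":0,"az":-40,"dx":67,"dy":0.3,"dz":80,"fingers":60},{"ax":0,"ay":0,"az":-40,"dx":67,"dy":0.3,"dz":105,"fingers":60},{"ax":0,"ay":0,"az":-40,"dx":67,"dy":0.3,"dz":116,"fingers":60},{"ax":0,"ay":0,"az":-40,"dx":67,"dy":0.3,"dz":116,"fingers":60}]';  python3 -c "
from h import *
show([('g',[.0444,-.0005,.103])],yaw=YAW+40)
s=snapshot('wrist');cv2.imwrite('pics/w9.png',s['image'][:,:,::-1])"
```

```text
clock: 17.15
tool_pos: [0.5553, 0.0149, 0.1035]
orientation: [-180.0, 0.1, 55.4]
force: [0.9, 0.5, 0.2]
opening: 0.0601
t 17.15 rig tcp [ 0.0447 -0.0006  0.1035] f_rig [1.  0.2 0.2] mz 0.012
g [ 0.0444 -0.0005  0.103 ] [-0.1 -0.3  0.5] [-0.   0.1  0.2]
```

View pics/w9.png

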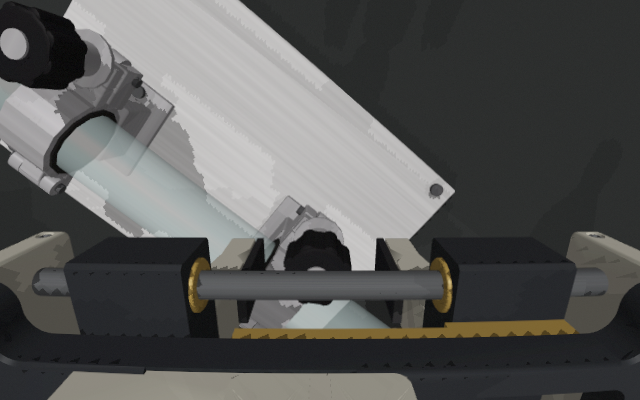

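The knob is centred between the fingers at (317,265). I'll close on it.

```bash
python3 -m inch '[{"ax":0,"ay":0,"az":0,"dx":0,"dy":0,"dz":0,"fingers":40},{"ax":0,"ay":0,"az":0,"dx":0,"dy":0,"dz":0,"fingers":34},{"ax":0,"ay":0,"az":0,"dx":0,"dy":0,"dz":0,"fingers":28},{"ax":0,"ay":0,"az":0,"dx":0,"dy":0,"dz":0,"fingers":20},{"ax":0,"ay":0,"az":0,"dx":0,"dy":0,"dz":0,"fingers":20}]';  python3 -c "
from h import *
o=get_obs();show([],o);print(o['force'],o['moment'],o['opening'],o['orientation'],o['tau'][5])"
```

```text
clock: 17.82
tool_pos: [0.5552, 0.0156, 0.1044]
orientation: [-180.0, -0.0, 55.4]
force: [-2.7, 3.5, 3.5]
opening: 0.033
t 17.82 rig tcp [4.480e-02 1.000e-04 1.044e-01] f_rig [-1.7  4.1  3.5] mz -0.078
[-2.73778643  3.50367952  3.52290931] [ 1.33345332  1.0784776  -0.07848466] 0.032952482884585244 [-1.79981053e+02 -4.67686295e-02  5.53859744e+01] 0.0579150568228215
```

```bash
cat > m.py <<'E'
from h import *
o=get_obs();o2=o
print("yaw %.2f mz %.3f tau6 %.3f f %s open %.4f t %.2f"%(o['orientation'][2],o['moment'][2],o['tau'][5],np.round(o['force'],1),o['opening'],o['clock']))
E
python3 -m inch '[{"ax":0,"ay":0,"az":2,"dx":0,"dy":0,"dz":0,"fingers":20},{"ax":0,"ay":0,"az":4,"dx":0,"dy":0,"dz":0,"fingers":20}]' >/dev/null; python3 m.py
python3 -m inch '[{"ax":0,"ay":0,"az":1.5,"dx":0,"dy":0,"dz":0,"fingers":20},{"ax":0,"ay":0,"az":3,"dx":0,"dy":0,"dz":0,"fingers":20}]'>/dev/null; python3 m.py
python3 -m inch '[{"ax":0,"ay":0,"az":1,"dx":0,"dy":0,"dz":0,"fingers":20},{"ax":0,"ay":0,"az":2,"dx":0,"dy":0,"dz":0,"fingers":20}]' >/dev/null; python3 m.py
```

```text
yaw 51.34 mz 0.149 tau6 0.352 f [-3.4  2.6  4.3] open 0.0335 t 18.07
yaw 48.36 mz 0.060 tau6 0.227 f [-2.9  5.1  2.9] open 0.0331 t 18.32
yaw 46.38 mz 0.150 tau6 0.111 f [-4.5  4.8  4.6] open 0.0332 t 18.57
```

```bash
cat > m.py <<'E'
from h import *
M=[];T=[]
for i in range(5):
    o=get_obs();M.append(o['moment'][2]);T.append(o['tau'][5]);snapshot("wrist")
print("yaw %.2f mz %.3f +- %.3f tau6 %.3f f %s open %.4f t %.2f"%(o['orientation'][2],np.mean(M),np.std(M),np.mean(T),np.round(o['force'],1),o['opening'],o['clock']))
E
python3 m.py
python3 -m inch '[{"ax":0,"ay":0,"az":1,"dx":0,"dy":0,"dz":0,"fingers":20},{"ax":0,"ay":0,"az":2,"dx":0,"dy":0,"dz":0,"fingers":20}]' >/dev/null; python3 m.py
python3 -m inch '[{"ax":0,"ay":0,"az":1,"dx":0,"dy":0,"dz":0,"fingers":20},{"ax":0,"ay":0,"az":2,"dx":0,"dy":0,"dz":0,"fingers":20}]' >/dev/null; python3 m.py
python3 -m inch '[{"ax":0,"ay":0,"az":1,"dx":0,"dy":0,"dz":0,"fingers":20},{"ax":0,"ay":0,"az":2,"dx":0,"dy":0,"dz":0,"fingers":20}]' >/dev/null; python3 m.py
```

```text
yaw 46.40 mz 0.088 +- 0.042 tau6 -0.066 f [-3.1  3.8  5.6] open 0.0334 t 18.77
yaw 44.40 mz 0.076 +- 0.034 tau6 -0.063 f [-3.5  4.2  4.7] open 0.0331 t 19.27
yaw 42.40 mz 0.107 +- 0.034 tau6 -0.080 f [-2.8  3.6  4.8] open 0.0333 t 19.77
yaw 40.41 mz 0.096 +- 0.021 tau6 -0.101 f [-3.1  4.7  4.1] open 0.0333 t 20.27
```

```bash
python3 -m inch '[{"ax":0,"ay":0,"az":1,"dx":0,"dy":0,"dz":0,"fingers":20},{"ax":0,"ay":0,"az":2,"dx":0,"dy":0,"dz":0,"fingers":20}]' >/dev/null; python3 m.py
python3 -m inch '[{"ax":0,"ay":0,"az":1,"dx":0,"dy":0,"dz":0,"fingers":20},{"ax":0,"ay":0,"az":2,"dx":0,"dy":0,"dz":0,"fingers":20}]' >/dev/null; python3 m.py
python3 -m inch '[{"ax":0,"ay":0,"az":1,"dx":0,"dy":0,"dz":0,"fingers":20},{"ax":0,"ay":0,"az":2,"dx":0,"dy":0,"dz":0,"fingers":20}]' >/dev/null; python3 m.py
python3 -m inch '[{"ax":0,"ay":0,"az":1,"dx":0,"dy":0,"dz":0,"fingers":20},{"ax":0,"ay":0,"az":2,"dx":0,"dy":0,"dz":0,"fingers":20}]' >/dev/null; python3 m.py
```

```text
yaw 38.41 mz 0.148 +- 0.027 tau6 -0.121 f [-3.1  4.   4.1] open 0.0330 t 20.77
yaw 36.41 mz 0.164 +- 0.020 tau6 -0.143 f [-3.4  3.9  4.2] open 0.0331 t 21.27
yaw 34.42 mz 0.198 +- 0.051 tau6 -0.165 f [-3.9  4.5  5.9] open 0.0332 t 21.77
yaw 32.42 mz 0.191 +- 0.032 tau6 -0.189 f [-3.3  4.3  4.6] open 0.0335 t 22.27
```

The torque has climbed steadily, about 0.6 Nm/rad, since first touch at a yaw of about 44°. That makes it roughly 0.18–0.20 rad past touch, between loose and over-tight. I'll stop there, release and rise clear.

```bash
python3 -m inch '[{"ax":0,"ay":0,"az":0,"dx":0,"dy":0,"dz":0,"fingers":40},{"ax":0,"ay":0,"az":0,"dx":0,"dy":0,"dz":0,"fingers":60},{"ax":0,"ay":0,"az":0,"dx":0,"dy":0,"dz":0,"fingers":60},{"ax":0,"ay":0,"az":0,"dx":0,"dy":0,"dz":-30,"fingers":60},{"ax":0,"ay":0,"az":0,"dx":-10,"dy":0,"dz":-80,"fingers":60},{"ax":0,"ay":0,"az":8,"dx":-40,"dy":0,"dz":-120,"fingers":60},{"ax":0,"ay":0,"az":17,"dx":-68,"dy":0,"dz":-120,"fingers":60},{"ax":0,"ay":0,"az":17,"dx":-68,"dy":0,"dz":-120,"fingers":60}]'; python3 look.py pics/w10.png;  python3 -c "
from h import *
show([])
im=cv2.imread('pics/w10.png');print(im.shape)
s=snapshot('wrist');cv2.imwrite('pics/w10z.png',cv2.resize(s['image'][60:240,220:420,::-1],None,fx=3,fy=3,interpolation=2))
s=snapshot('side');cv2.imwrite('pics/s10.png',cv2.resize(s['image'][150:300,250:430,::-1],None,fx=4,fy=4,interpolation=2))"
```

```text
clock: 23.32
tool_pos: [0.4968, -0.0222, 0.2247]
orientation: [-180.0, -0.1, 15.3]
force: [0.6, -0.7, -0.0]
opening: 0.0599
23.325 [ 0.49681296 -0.02222813  0.22473075] [-1.79977971e+02 -8.88781581e-02  1.52630815e+01]
[0.5121 0.0044 0.2649 0.     0.    ] 0.5742345031004814
hinge 0.59 [298. 205.] [0.1 0.9]
lug 0.39 [298. 121.] [ 1.5 -1. ]
swing_bolt 0.67 [298. 121.] [ 0.  -0.5]
cover 0.96 [298. 204.] [-0.1 -0.3]
t 23.73 rig tcp [-0.0199 -0.0205  0.2234] f_rig [-0.4 -0.2  0. ] mz 0.014
(400, 640, 3)
```

View pics/w10.png

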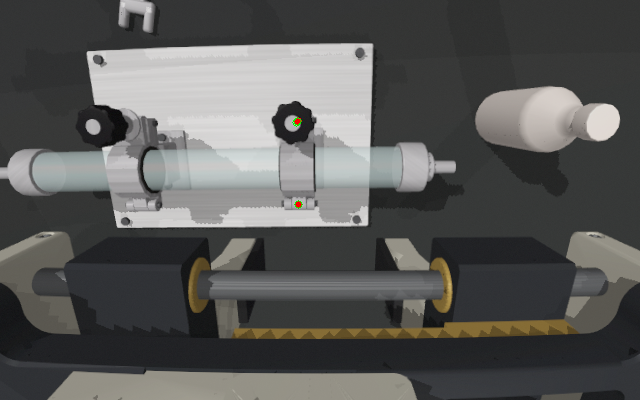

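View pics/s10.png

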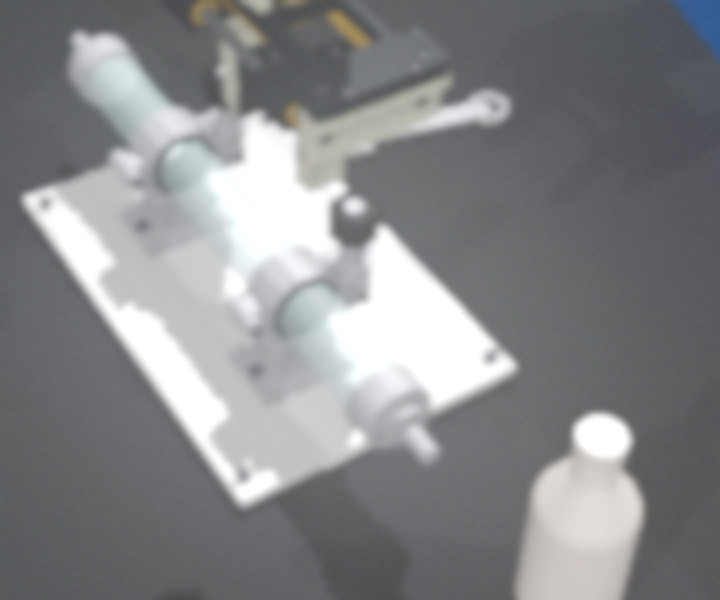

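Both views show the half down, the knob upright at (293,122) in the wrist view, and the robot clear. I'm handing in.

```bash
python3 -c "
from plant import *
print(close_job(), get_obs()['clock'])"
```

```text
the job is handed in; nothing more can be done
the job is handed in; nothing more can be done
```

The open clamp is done up and the job was handed in at about 24 s, with no verdict reported.

- **Hinged half:** I pushed it over along its arc. It stopped firmly on the glass at lug height 84.1 mm (expected 84.0), with about 8 N on the fingers.
- **Bolt:** I pushed the knob round its arc until it met its firm stop, with the finger at x = 69.6 mm (expected 69.5). The last camera fit agreed that the bolt is upright.
- **Knob:** I gripped it and turned it 23° clockwise. Torque climbed steadily from first touch, putting it about 0.18–0.20 rad past touch. By the given figures that is roughly 25–30 N of clamping, a little firmer than the nominal 15 N but below the 45 N limit.

After release, both views showed the half down, the knob upright and the gripper clear. The bottle and the spanner looked undisturbed. The beaker was out of the last pictures, and no move came near it.

Some readings were poor or disagreed:
- The network placed the lug wrongly in one picture, so I measured it from the picture instead.
- It did not find the knob's centre in the last picture.
- The wrist torque was noisy (±0.03 Nm), so I judged first touch mainly from the steadier joint 6 torque.
- I could not measure the clamping force after release.

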